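# Snap the clip-on travel stop onto the stage bar and butt it against the carriage

### The arm

A 6-joint arm with a two-finger parallel gripper is mounted at the origin on the work surface. World frame = base frame: x ahead of the robot, y to its left, z up, the work surface at z = 0. Lengths are in m, angles in rad, forces in N, time in s.
With the tool pointing down it reaches from about 0.35 to 0.725 m from the base axis. Payload 4.3 kg.
Tool frame: the origin (TCP) lies midway between the tips of the shut fingers; the grasp point (between the pads) lies 19 mm behind it; z points along the fingers, y is the direction in which the jaws open and shut (so a half turn about z gives the same grasp; the last joint's range is limited). The gripper opens to 85 mm and grips with 20 to 120 N. Pads are 22 mm wide; open, the fingers measure 114 mm over their backs; the gripper's body (76 mm by 85 mm) begins 54 mm behind the grasp point. The pads swing forward as they close: fully open they stand 13 mm farther back than shut.
Start: joints at [1.078, 0.377, 0.081, 1.274, 0, 1.46], TCP at [0.215, 0.533, 0.231] pointing down, gripper open.
Joint ranges: [-2.72, 2.72], [-0.84, 1.66], [-1.02, 1.22], [-1.77, 2.12], [-1.37, 1.28], [-3.14, 3.14]. Speed limits (rad/s): [2.57, 2.57, 3.14, 3.14, 3.14, 3.14].

### API

Orientations are given as a unit quaternion [x, y, z, w].
In Python, from cell import get_state, get_image, camera_info, sign_off gives the robot as it stands. The module is installed in compiled form; this text tells all that it offers.
- The arm moves only by the tool carry_out, never from a script. Its argument "plan" is a list of rows, each a list of 7 numbers: the shift along the tool's x, y, z in mm, then the turn, a rotation vector about the tool's x, y, z in degrees, then the opening, from 0 (shut) to 1 (fully open). In form: [[tx, ty, tz, ax, ay, az, claw], ...]. A call has exactly 5 rows; each row shifts and turns the pose as measured when the row begins, along the tool's axes as they then stand; what a row does not reach is not made up. A row lasts 1/10 s, in which the tool goes at most 50 mm and 8.59 degrees, less where a joint would pass 70% of its speed; a pose out of reach is approached as far as the arm can. A call with a gripper value outside its range is refused whole. The fingers move at their own pace and stop on an object; "force" is the grip in N (left out, the last holds). Time passes only in rows, so rows that do not move let the fingers close, or fill a call up. It gives the time, the measured TCP pose, the force and the opening at its end, in the units of the state.
- get_state(): the state, without advancing time (a new reading comes with each control period).
- get_image(name): name is "scene" or "top" or "wrist"; returns (picture, depth): 384x512x3 uint8, red, green, blue; 384x512 float32, m along the optical axis (not along the pixel's ray), 0 where there is no reading.
- camera_info(name): a dict with "vertical_fov" (degrees; the focal length in pixels is half the picture's height over the tangent of half this angle, whatever the lens; pixels are square), "cx", "cy" (the principal point, pixels), "cam_to_world" (4x4, takes a point from camera to world coordinates); the wrist camera has in their place "hand_eye" (4x4, takes a point from camera to tool coordinates, whose origin is the TCP and whose axes are the flange's). Camera axes: x right, y down, z forward; pixel columns grow to the right and rows downward; lengths in m; the calibration is good to about 2 mm. A picture is of the moment at which its call begins: read the wrist's pose just before it. camera_info takes no time and is no camera call.
- sign_off(): hands the job in, once; it reports no verdict.
The state is a dict: "time": time; "joint_positions": joint angles; "dq": joint speeds; "joint_efforts": joint torques, N m; "tool_pos": TCP position; "orientation": TCP orientation; "wrist_force": force on the tool from outside, world axes, zero at the start; "moment": the same for the moment, N m; "gripper_width": finger opening in m.
Only numpy, scipy, OpenCV 4.12 (cv2) and the standard library are available. Lean on these libraries where they do the work, as an engineer would, in place of code of your own. Each camera call takes 0.05 s, during which the arm holds its last target. There are 200 camera calls.

### The job

On the small travel stage beside the microscope, fit the orange clip-on travel stop: press it straight down over the round steel bar, on the bare stretch, until both sprung jaws snap past the bar's widest point and it sits fully home, and make sure of it with a firm push of about 15 N; then slide it along the bar until it rests against the white carriage and let go. Never press harder than 25 N, and do not push the carriage along. Leave the V-block, the loupe and the brass gauge block where they are.

Things in the scene. Friction and masses are not known exactly. Their poses are not given: they have to be found in the camera images.
- clip: Orange plastic clip-on travel stop with two dark sprung steel jaws, 87 mm tall, 36 mm wide (x), 30 mm long (y), about 80 g, at first upright on its flared jaw tips on the bench. Origin: middle of its underside; z up, y along the bore. Same turned half round. Upright tab on top, 12 mm thick (x), 26 mm long (y), 36 to 87 mm above the underside; below it a 36 x 30 mm block, then the jaws.
- clip_tab (a point): The point to grip on the clip's tab, 69 mm above its underside (52 mm above the bore centre, 18 mm below the tab's top). Axes as the clip's: pinch along x. Once home the clip slides along the bar at about 1 to 4 N.
- clip_bore (a point): Centre of the clip's 22 mm bore, 17 mm above its underside; on the bar's axis when home. The lips below leave 15 mm and flare outward; pressing on takes some 6 to 12 N over about 18 mm of travel from first touch to fully home. Force rises, falls as the jaws snap past, then rises steeply as hard saddle pads in the bore land on the bar.
- clip_jaw_a (a joint): Opening of one sprung jaw of the clip, rad: 0 at rest, about 0.18 when its lip passes the bar's widest point, under 0.05 when home on the bar.
- clip_jaw_b (a joint): Opening of the other sprung jaw of the clip, read likewise.
- stage_base: Travel stage fixed to the bench: aluminium plate 110 (x) x 300 (y) x 24 mm; origin middle of its underside, y along the bar. A 22 mm round steel bar runs along y over the centre line between end posts (inner faces y = -114, +114 mm; tops at most 17 mm above the bar's axis). Bar height was adjusted and is not read out: its axis is 61 to 79 mm above the underside; find it by touch.
- stop_face (a point): Middle of the white carriage's stop face, looking along the stage's -y to the bare bar, 50 mm above the base's underside; axes as the stage's. The carriage, 60 mm long (y), 86 wide (x), top 82 mm above the base's underside, rides on the base with the bar passing through; it starts to slide at a push of 15 N. Against it, the clip's bore centre is 15 mm from this face.
- v_block: A steel V-block, 45 x 45 x 34 mm, loose on the bench; origin at the middle of its underside.
- loupe: A black loupe, 36 mm across, 33 mm tall, standing on the bench; origin at the middle of its underside.
- gauge_block: A brass gauge block, 30 x 35 x 20 mm, loose on the bench; origin at the middle of its underside.
Mind the look-alikes: they are no part of the job. Several things have the shape of the clip; the one meant has the colours described above.

How it is judged:
On the way, in this order (a step that is already met when the one before it is completed fails the run):
1. the bar has spread both jaws of the clip (value of joint each of clip_jaw_a, clip_jaw_b above 0.1 rad and contact force between clip and stage_base above 2 N).
2. the clip has snapped home on the bar and is pressed firmly down on it (value of joint each of clip_jaw_a, clip_jaw_b below 0.07 rad and z of clip_bore in the frame of stage_base between 0.059 and 0.0805 m and x of clip_bore in the frame of stage_base between -0.004 and 0.004 m and angle between clip's own z axis and vertical below 0.12 rad and angle between the y axis of clip and the y axis of stage_base, either way round below 0.12 rad and contact force between clip and stage_base above 10 N), for 0.1 s.
At the end, for the whole second after the job is handed in: The clip is home on the bar (both jaws closed to under 0.07 rad around it, bore centre 59 to 80.5 mm above the base's underside and within 4 mm of its centre line, upright and in line with the bar within 0.12 rad), its end against the carriage's stop face (gap under 2.5 mm), at rest and let go (value of joint each of clip_jaw_a, clip_jaw_b below 0.07 rad and z of clip_bore in the frame of stage_base between 0.059 and 0.0805 m and x of clip_bore in the frame of stage_base between -0.004 and 0.004 m and angle between clip's own z axis and vertical below 0.12 rad and angle between the y axis of clip and the y axis of stage_base, either way round below 0.12 rad and y of clip_bore in the frame of stop_face between -0.0175 and -0.013 m and linear speed of clip below 0.01 m/s and contact force between clip and the fingers below 0.1 N); the robot touches nothing.
It fails at once if the clip pressed on the stage with more than 27 N (contact force between clip and stage_base above 27 N).
It fails at once if the carriage pushed more than 4 mm along (distance of stop_face from where it was at the start of the episode above 0.004 m).
It fails at once if a bystander moved more than 10 mm (distance of any of v_block, loupe, gauge_block from where it was at the start of the episode above 0.01 m).
It also fails if it takes over 72 s, if anything falls off the work surface, if the arm or the gripper's body presses on something with over 40 N, if the wrist force passes 120 N, or if a joint passes its speed limit or range.

## Working session

There is one attempt and no reset: what is moved stays moved. The work goes in short steps, Python scripts to look and compute and a tool call to move; the robot and the scene stay as the last step left them, time stands still between calls to the robot, and variables do not carry over. Pictures are saved under pics/ and viewed, about 8 in all and at most 12, crops included, and the job is handed in when it is done.

Besides the shell and the picture viewer there is one more tool, called after ">>>" in YAML: its name, and indented under it one key for each argument. carry_out: Moves the arm, as the interface text tells. Its arguments: {"type":"object","properties":{"plan":{"type":"array"},"force":{"type":"number"}},"required":["plan"]}

```bash
mkdir -p pics; cat > h.py <<'E'
import numpy as np, cv2
from scipy.spatial.transform import Rotation as R
from cell import get_state, get_image, camera_info, sign_off
def K(n):
    c=camera_info(n); return 192/np.tan(np.radians(c["vertical_fov"])/2),c["cx"],c["cy"],c
def c2w(n,s=None):
    c=camera_info(n)
    if n!="wrist": return np.array(c["cam_to_world"])
    T=np.eye(4); T[:3,:3]=R.from_quat(s["orientation"]).as_matrix(); T[:3,3]=s["tool_pos"]
    return T@np.array(c["hand_eye"])
def cloud(n,d,T):
    f,cx,cy,_=K(n); v,u=np.mgrid[:384,:512]
    p=np.stack([(u-cx)/f*d,(v-cy)/f*d,d],-1)
    return p@T[:3,:3].T+T[:3,3]
def ray(n,u,v,z,T):
    f,cx,cy,_=K(n); r=T[:3,:3]@np.array([(u-cx)/f,(v-cy)/f,1]); o=T[:3,3]
    return o+r*(z-o[2])/r[2]
def save(n,im): cv2.imwrite("pics/"+n+".png",cv2.cvtColor(im,cv2.COLOR_RGB2BGR))
E
python3 - <<'E'
from h import *
s=get_state();print(s)
for n in("scene","top"):
    im,d=get_image(n);save(n,im);np.savez("pics/"+n,im=im,d=d);c=camera_info(n);print(n,c["vertical_fov"],c["cx"],c["cy"],np.round(c["cam_to_world"],3).tolist(),(d>0).mean())
print(camera_info("wrist"))
E
```

```text
{'time': 0.0, 'joint_positions': array([ 1.07767661e+00,  3.78031859e-01,  7.96163022e-02,  1.27442099e+00,
       -4.02879195e-05,  1.46053462e+00]), 'dq': array([ 0.00015396,  0.00025917,  0.00055854,  0.00021505, -0.00010481,
        0.000387  ]), 'joint_efforts': array([-1.40111752e-03, -4.63597941e+01,  2.69878703e+01,  2.06350617e-02,
       -2.54072811e-04, -1.36997059e-05]), 'tool_pos': array([0.2144705, 0.5327814, 0.230375 ]), 'orientation': array([ 1.90261868e-01,  9.81732846e-01, -9.80022799e-04, -2.83876241e-04]), 'wrist_force': array([-0.02122818,  0.18302259,  0.58367922]), 'moment': array([-0.02431889, -0.06063593, -0.02406204]), 'gripper_width': 0.08560072625748023}
scene 48.170587996883064 253.33403292780886 188.12931328312894 [[0.692, 0.574, -0.438, 1.052], [0.722, -0.549, 0.422, -0.561], [0.002, -0.608, -0.794, 0.909], [0.0, 0.0, 0.0, 1.0]] 0.9961954752604166
top 45.11260783930434 263.13931739836505 191.16583974037331 [[0.01, -0.986, 0.165, 0.442], [-1.0, -0.006, 0.025, -0.154], [-0.023, -0.166, -0.986, 0.979], [0.0, 0.0, 0.0, 1.0]] 0.996063232421875
{'vertical_fov': 58.56656190470823, 'cx': 253.0540418239644, 'cy': 193.50202419226096, 'hand_eye': array([[ 3.35394375e-04, -9.61960167e-01, -2.73189540e-01,
         6.86133400e-02],
       [ 9.99999935e-01,  2.86173521e-04,  2.20018762e-04,
        -1.30576439e-04],
       [-1.33469673e-04, -2.73189596e-01,  9.61960200e-01,
        -1.42674397e-01],
       [ 0.00000000e+00,  0.00000000e+00,  0.00000000e+00,
         1.00000000e+00]])}
```

```bash
python3 -c "
import cv2,numpy as np
a=cv2.imread('pics/scene.png');b=cv2.imread('pics/top.png');cv2.imwrite('pics/v1.png',cv2.resize(a,(800,600)));cv2.imwrite('pics/v2.png',cv2.resize(b,(800,600)))"
```

```text
(no output)
```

View pics/v1.png

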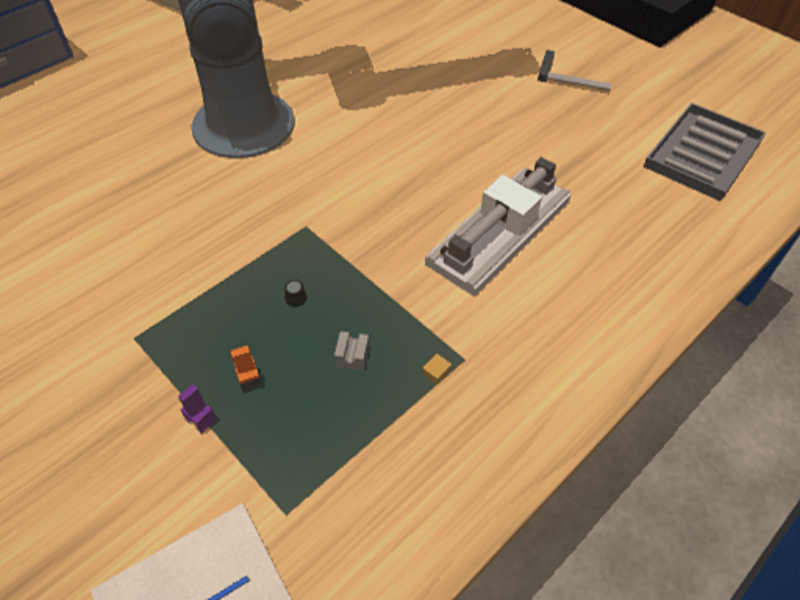

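View pics/v2.png

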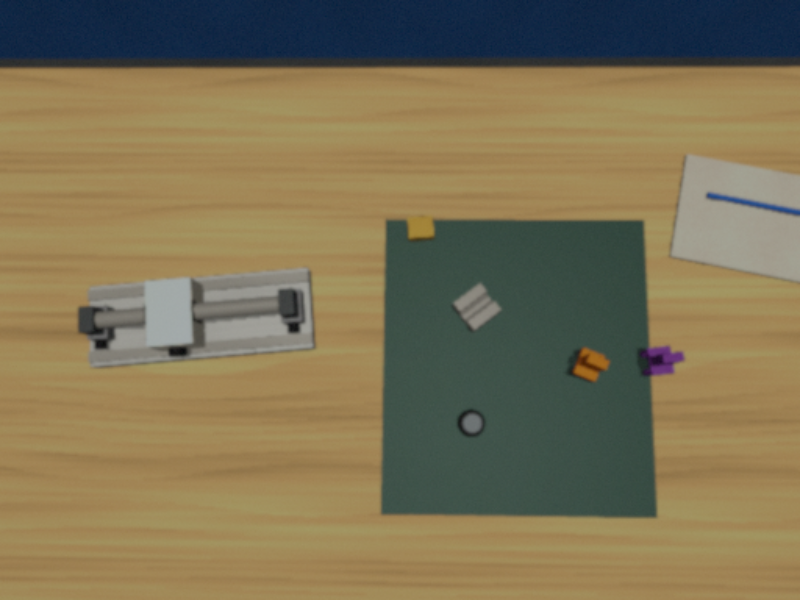

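The scene and top views show two clip-shaped things, in native top-view pixels: orange at about (378,234) and purple at about (424,231). The orange one fits the description. The stage sits on the left at about (128,203), with the white carriage at (108,200) and the long bare stretch of bar to its right (-y side), columns 125–180.

```bash
python3 - <<'E'
from h import *
big=[]
for n in("scene","top"):
    z=np.load(f"pics/{n}.npz");im,d=z["im"],z["d"];P=cloud(n,d,c2w(n));hsv=cv2.cvtColor(im,cv2.COLOR_RGB2HSV)
    m=(hsv[...,0]<14)&(hsv[...,1]>170)&(hsv[...,2]>90)&(P[...,2]>.01)
    k,l,st,c=cv2.connectedComponentsWithStats(m.astype(np.uint8)); 
    for i in range(1,k):
        if st[i,4]>40: print(n,"orange",st[i],c[i].round())
    i=1+st[1:,4].argmax(); q=P[l==i]; u0,v0=c[i].astype(int)
    big.append(cv2.resize(im[v0-40:v0+40,u0-50:u0+70],(600,400),interpolation=cv2.INTER_CUBIC)[:300])
    print("z pct",np.percentile(q[:,2],[1,25,50,75,99]).round(4))
    for lo,hi in((.03,.045),(.08,.095)):
        t=q[(q[:,2]>lo)&(q[:,2]<hi)]
        if len(t)>5: r=cv2.minAreaRect((t[:,:2]*1000).astype(np.float32)); print(lo,len(t),t.mean(0).round(4),r)
    # stage
    g=(P[...,1]>-.05)&(P[...,0]>.25)&(P[...,0]<.75)&(P[...,1]<.5)
    for nm,lo,hi in(("plate",.018,.029),("car",.077,.087),("bar",.06,.1)):
        w=g&(P[...,2]>lo)&(P[...,2]<hi)
        if nm=="car": w&=(hsv[...,1]<50)&(hsv[...,2]>150)
        w=cv2.morphologyEx(w.astype(np.uint8),cv2.MORPH_OPEN,np.ones((2,2)))
        k,l,st,c=cv2.connectedComponentsWithStats(w)
        for i in range(1,k):
            if st[i,4]>60: 
                t=P[l==i]; print(n,nm,st[i],t.mean(0).round(4),[np.round(x,1) for x in cv2.minAreaRect((t[:,:2]*1000).astype(np.float32))],t[:,2].max().round(4))
cv2.imwrite("pics/v3.png",cv2.cvtColor(np.vstack(big),cv2.COLOR_RGB2BGR))
E
```

```text
scene orange [148 222  18  24 261] [156. 233.]
z pct [0.0328 0.0396 0.0572 0.0808 0.0895]
0.03 98 [ 0.5263 -0.3636  0.0384] ((519.1278686523438, -360.5234069824219), (28.656200408935547, 33.531436920166016), 67.33486938476562)
0.08 69 [ 0.5185 -0.3601  0.0855] ((517.1483154296875, -360.08514404296875), (24.36860466003418, 15.062738418579102), 74.25811004638672)
scene plate [ 273  121   93   67 1186] [0.6128 0.1176 0.0247] [array([ 738.7, -161.2]), array([206.4, 993.6]), np.float64(26.3)] 0.9086
scene plate [279 136  32  26 128] [0.5512 0.0863 0.0391] [array([558.8,  82.9]), array([ 46.2, 130.7]), np.float64(5.0)] 0.0845
scene car [311 113  36  26 474] [0.5826 0.1759 0.0833] [array([ 784.3, -184.2]), array([ 95.1, 918.6]), np.float64(29.4)] 0.9086
scene bar [ 288  102   69   64 1287] [0.5858 0.1557 0.0758] [array([ 735.8, -125.4]), array([ 138.3, 1066.6]), np.float64(28.6)] 0.9086
z pct [0.0337 0.0354 0.0362 0.0375 0.0508]
0.03 9 [ 0.5198 -0.3483  0.036 ] ((520.0562744140625, -348.8257141113281), (2.984098196029663, 11.087223052978516), 63.704166412353516)
top plate [ 117  173   85   58 2598] [0.5761 0.0786 0.0276] [array([558.6,  -1.7]), array([348.9, 158. ]), np.float64(76.9)] 0.9786
top plate [ 57 182  37  18 464] [0.5989 0.2592 0.0374] [array([541. ,  71.3]), array([488.8,  49.9]), np.float64(72.1)] 0.9786
top plate [ 58 209  58  27 777] [0.5293 0.246  0.0301] [array([507.2,  71.7]), array([464.6,  64.3]), np.float64(81.8)] 0.9786
top car [  94  179   30   44 1175] [0.5723 0.1742 0.0832] [array([534.8,  24.3]), array([389.9,  94.5]), np.float64(76.1)] 0.9786
top bar [  51  179  141   48 2798] [0.5718 0.1604 0.0774] [array([556.6,  73.7]), array([495. , 119.4]), np.float64(76.8)] 0.9786
```

View pics/v3.png

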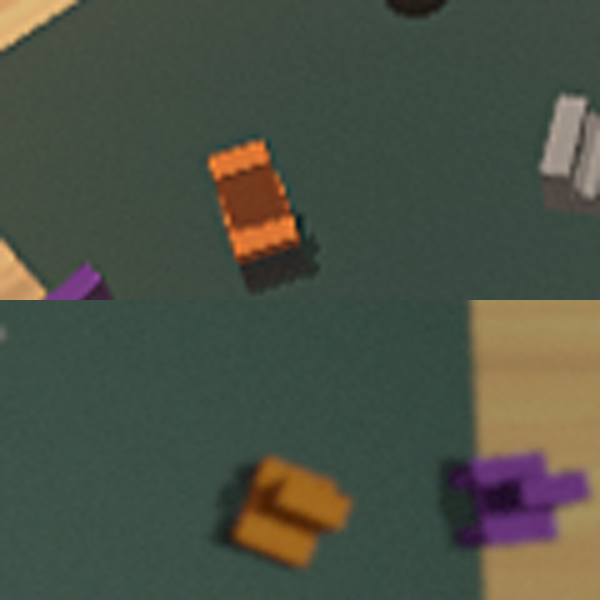

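The enlarged crops confirm it: the clip is orange, upright, with its tab on top and dark jaws, and purple is the look-alike. Next I refine the measurements, masking out the pixels with no depth reading.

```bash
python3 - <<'E'
from h import *
def rect(t):
    (a,b),(w,h),an=cv2.minAreaRect((t[:,:2]*1000).astype(np.float32))
    if h>w: w,h,an=h,w,an+90
    return f"c {a:.1f} {b:.1f} size {w:.1f} {h:.1f} longdir {an%180:.1f} n{len(t)} zmed {np.median(t[:,2]):.4f}"
for n in("scene","top"):
    z=np.load(f"pics/{n}.npz");im,d=z["im"],z["d"];P=cloud(n,d,c2w(n));hsv=cv2.cvtColor(im,cv2.COLOR_RGB2HSV);ok=d>0
    m=(hsv[...,0]<22)&(hsv[...,1]>170)&ok&(abs(P[...,0]-.517)<.05)&(abs(P[...,1]+.36)<.05)
    for nm,lo,hi in(("block",.031,.041),("tabtop",.081,.092)):
        t=P[m&(P[...,2]>lo)&(P[...,2]<hi)]
        if len(t)>5: print(n,nm,rect(t))
    g=ok&(P[...,0]>.45)&(P[...,0]<.7)&(P[...,1]>-.05)&(P[...,1]<.35)
    t=P[g&(P[...,2]>.015)&(P[...,2]<.11)]; print(n,"all",rect(t))
    w=g&(P[...,2]>.078)&(P[...,2]<.088)&(hsv[...,2]>130); k,l,st,c=cv2.connectedComponentsWithStats(w.astype(np.uint8)); i=1+st[1:,4].argmax(); print("car",rect(P[l==i]),c[i])
    # bar ridge: bins in y, top of z
    for y in np.arange(.02,.135,.02):
        t=P[g&(abs(P[...,1]-y)<.01)&(P[...,2]>.06)&(P[...,2]<.1)&(abs(P[...,0]-.57)<.04)]
        if len(t)>4: print("bar y",round(y,3),"x rng",t[:,0].min().round(4),t[:,0].max().round(4),"zmax",np.percentile(t[:,2],95).round(4),len(t))
    for nm,c0 in (("vb",(0,.0)),):
        w=ok&(P[...,2]>.012)&(P[...,2]<.045)&(P[...,0]>.35)&(P[...,0]<.75)&(P[...,1]>-.45)&(P[...,1]<-.1); k,l,st,c=cv2.connectedComponentsWithStats(w.astype(np.uint8))
        for i in range(1,k):
            if st[i,4]>40: print("obj",rect(P[l==i]))
E
```

```text
scene block c 519.0 -359.9 size 33.6 28.7 longdir 155.5 n88 zmed 0.0382
scene tabtop c 517.1 -360.1 size 24.4 15.1 longdir 74.3 n63 zmed 0.0861
scene all c 578.7 157.0 size 305.4 111.9 longdir 95.4 n3467 zmed 0.0343
car c 575.5 191.4 size 90.2 86.5 longdir 92.9 n488 zmed 0.0817 [328.18647541 124.30737705]
bar y 0.02 x rng 0.5747 0.609 zmax 0.084 110
bar y 0.04 x rng 0.5756 0.608 zmax 0.0838 53
bar y 0.06 x rng 0.5793 0.5982 zmax 0.0789 53
bar y 0.08 x rng 0.5751 0.5974 zmax 0.078 53
bar y 0.1 x rng 0.5753 0.5965 zmax 0.079 47
bar y 0.12 x rng 0.5725 0.594 zmax 0.0792 46
obj c 441.4 -209.1 size 33.5 32.0 longdir 68.3 n157 zmed 0.0306
obj c 592.7 -215.5 size 48.3 46.0 longdir 127.9 n382 zmed 0.0306
obj c 705.8 -140.4 size 36.6 30.2 longdir 95.9 n179 zmed 0.0193
obj c 517.8 -360.1 size 36.9 29.6 longdir 158.7 n159 zmed 0.0368
obj c 532.1 -443.3 size 15.6 14.2 longdir 4.3 n73 zmed 0.0373
top block c 515.6 -360.3 size 35.6 29.1 longdir 155.4 n141 zmed 0.0368
top tabtop c 515.8 -360.9 size 24.2 12.2 longdir 67.9 n83 zmed 0.0852
top all c 576.1 155.0 size 301.3 110.8 longdir 95.3 n7520 zmed 0.0281
car c 574.4 177.4 size 85.2 61.5 longdir 5.6 n1201 zmed 0.0810 [107.36885928 199.79600333]
bar y 0.02 x rng 0.5712 0.6053 zmax 0.0833 143
bar y 0.04 x rng 0.5707 0.6044 zmax 0.0829 130
bar y 0.06 x rng 0.5738 0.5958 zmax 0.0776 110
bar y 0.08 x rng 0.5713 0.5939 zmax 0.0778 110
bar y 0.1 x rng 0.5697 0.5915 zmax 0.0778 108
bar y 0.12 x rng 0.5688 0.5899 zmax 0.078 109
obj c 703.3 -141.5 size 34.8 30.9 longdir 95.8 n230 zmed 0.0182
obj c 591.1 -217.5 size 45.6 45.1 longdir 127.6 n497 zmed 0.0308
obj c 515.4 -361.6 size 36.2 30.6 longdir 157.5 n174 zmed 0.0367
obj c 519.3 -442.9 size 34.6 13.3 longdir 178.8 n105 zmed 0.0361
obj c 438.6 -209.4 size 32.7 30.4 longdir 174.5 n211 zmed 0.0310
```

```bash
cat >> h.py <<'E'
def yaw(Rm): return np.degrees(np.arctan2(Rm[1,1],Rm[0,1]))   # world angle of tool y
def down(psi):
    y=np.array([np.cos(np.radians(psi)),np.sin(np.radians(psi)),0]); z=np.array([0,0,-1.]); return np.stack([np.cross(y,z),y,z],1)
def plan(wps,s=None):
    "wps: (pos, yaw deg, rows); prints rows in tool axes"
    s=s or get_state(); p=s["tool_pos"]; Rc=R.from_quat(s["orientation"]).as_matrix()
    for q,ps,n in wps:
        Rt=down(ps); rv=R.from_matrix(Rc.T@Rt).as_rotvec(); p0=p; R0=Rc
        for i in range(1,n+1):
            pt=p0+(np.array(q)-p0)*i/n; Rn=R0@R.from_rotvec(rv*i/n).as_matrix()
            print(np.r_[Rc.T@(pt-p)*1000,np.degrees(R.from_matrix(Rc.T@Rn).as_rotvec())].round(1).tolist()); p=pt; Rc=Rn
E
python3 -c "
from h import *
plan([((.45,.2,.22),30,10),((.5165,-.3605,.17),-23.5,15)])"
```

```text
[-34.3, -22.1, 1.1, -0.0, 0.0, 3.8]
[-35.7, -19.8, 1.1, -0.0, 0.0, 3.8]
[-36.9, -17.3, 1.1, -0.0, 0.0, 3.8]
[-38.0, -14.9, 1.1, -0.0, 0.0, 3.8]
[-38.9, -12.3, 1.1, -0.0, 0.0, 3.8]
[-39.6, -9.7, 1.1, -0.0, 0.0, 3.8]
[-40.2, -7.0, 1.1, -0.0, 0.0, 3.8]
[-40.5, -4.4, 1.0, -0.0, 0.0, 3.8]
[-40.7, -1.7, 1.0, -0.0, 0.0, 3.8]
[-40.8, 1.0, 1.0, -0.0, 0.0, 3.8]
[-34.6, -14.8, 3.3, -0.0, -0.0, 3.6]
[-35.4, -12.7, 3.3, -0.0, -0.0, 3.6]
[-36.2, -10.4, 3.3, -0.0, -0.0, 3.6]
[-36.7, -8.2, 3.3, -0.0, -0.0, 3.6]
[-37.2, -5.9, 3.3, -0.0, -0.0, 3.6]
[-37.5, -3.5, 3.3, -0.0, -0.0, 3.6]
[-37.6, -1.2, 3.3, -0.0, -0.0, 3.6]
[-37.6, 1.1, 3.3, -0.0, -0.0, 3.6]
[-37.5, 3.5, 3.3, -0.0, -0.0, 3.6]
[-37.2, 5.8, 3.3, -0.0, -0.0, 3.6]
[-36.7, 8.1, 3.3, -0.0, -0.0, 3.6]
[-36.2, 10.4, 3.3, -0.0, -0.0, 3.6]
[-35.5, 12.6, 3.3, -0.0, -0.0, 3.6]
[-34.6, 14.8, 3.3, -0.0, -0.0, 3.6]
[-33.6, 16.9, 3.3, -0.0, -0.0, 3.6]
```

>>> carry_out:
  plan:
    - [-34,-22,1,0,0,4,1]
    - [-36,-20,1,0,0,4,1]
    - [-37,-17,1,0,0,4,1]
    - [-38,-15,1,0,0,4,1]
    - [-39,-12,1,0,0,4,1]

```text
time: 0.6
tool_pos: [0.331, 0.3633, 0.2223]
orientation: [0.359, 0.933, -0.002, -0.001]
wrist_force: [0.9, 0.6, -0.3]
gripper_width: 0.0852
```

>>> carry_out:
  plan:
    - [-40,-10,1,0,0,4,1]
    - [-40,-7,1,0,0,4,1]
    - [-40,-4,1,0,0,4,1]
    - [-41,-2,1,0,0,4,1]
    - [-41,1,1,0,0,4,1]

```text
time: 1.1
tool_pos: [0.445, 0.1846, 0.2154]
orientation: [0.522, 0.853, -0.004, -0.002]
wrist_force: [0.0, 0.5, 0.8]
gripper_width: 0.0852
```

```bash
python3 -c "
from h import *
s=get_state();print(s['tool_pos'],s['time'],yaw(R.from_quat(s['orientation']).as_matrix()))
plan([((.5165,-.3605,.17),-23.5,15)])"
```

```text
[0.44501408 0.18455684 0.21544795] 1.1 27.08850945039385
[-34.5, -12.3, 3.2, -0.0, 0.0, 3.4]
[-35.2, -10.2, 3.1, -0.0, 0.0, 3.4]
[-35.7, -8.1, 3.1, -0.0, 0.0, 3.4]
[-36.1, -6.0, 3.1, -0.0, 0.0, 3.4]
[-36.4, -3.9, 3.1, -0.0, 0.0, 3.4]
[-36.6, -1.7, 3.1, -0.0, 0.0, 3.4]
[-36.6, 0.4, 3.1, -0.0, 0.0, 3.4]
[-36.6, 2.6, 3.1, -0.0, 0.0, 3.4]
[-36.3, 4.7, 3.1, -0.0, 0.0, 3.4]
[-36.0, 6.8, 3.1, -0.0, 0.0, 3.4]
[-35.5, 8.9, 3.0, -0.0, 0.0, 3.4]
[-35.0, 11.0, 3.0, -0.0, 0.0, 3.4]
[-34.2, 13.1, 3.0, -0.0, 0.0, 3.4]
[-33.4, 15.0, 3.0, -0.0, 0.0, 3.4]
[-32.5, 17.0, 3.0, -0.0, 0.0, 3.4]
```

>>> carry_out:
  plan:
    - [-34,-12,3,0,0,3.5,1]
    - [-35,-10,3,0,0,3.5,1]
    - [-36,-8,3,0,0,3.5,1]
    - [-36,-6,3,0,0,3.5,1]
    - [-36,-4,3,0,0,3.5,1]

```text
time: 1.6
tool_pos: [0.4686, -0.0042, 0.199]
orientation: [0.651, 0.759, -0.004, -0.002]
wrist_force: [1.3, -0.2, 0.2]
gripper_width: 0.0856
```

>>> carry_out:
  plan:
    - [-36,-2,3,0,0,3.5,1]
    - [-36,0,3,0,0,3.5,1]
    - [-36,3,3,0,0,3.5,1]
    - [-36,5,3,0,0,3.5,1]
    - [-36,7,3,0,0,3.5,1]

```text
time: 2.1
tool_pos: [0.4838, -0.1918, 0.1821]
orientation: [0.763, 0.646, -0.005, -0.003]
wrist_force: [0.2, 0.1, -0.3]
gripper_width: 0.085
```

>>> carry_out:
  plan:
    - [-35,9,3,0,0,3.5,1]
    - [-35,11,3,0,0,3.5,1]
    - [-34,13,3,0,0,3.5,1]
    - [-33,15,3,0,0,3.5,1]
    - [0,0,0,0,0,0,1]

```text
time: 2.6
tool_pos: [0.4923, -0.3465, 0.1663]
orientation: [0.841, 0.541, -0.006, -0.004]
wrist_force: [-0.3, -0.7, 0.6]
gripper_width: 0.0853
```

```bash
cat > look.py <<'E'
from h import *
s=get_state();T=c2w("wrist",s);im,d=get_image("wrist")
print(s['tool_pos'],s['time'],yaw(R.from_quat(s['orientation']).as_matrix()))
save("w%.0f"%(s['time']*100),im)
P=cloud("wrist",d,T);hsv=cv2.cvtColor(im,cv2.COLOR_RGB2HSV);ok=d>0
m=(hsv[...,0]<22)&(hsv[...,1]>170)&ok&(abs(P[...,0]-.517)<.05)&(abs(P[...,1]+.36)<.05)
for nm,lo,hi in(("block",.033,.041),("tabtop",.084,.092)):
    t=P[m&(P[...,2]>lo)&(P[...,2]<hi)]
    if len(t)>5:
        (a,b),(w,h),an=cv2.minAreaRect((t[:,:2]*1000).astype(np.float32))
        if h>w: w,h,an=h,w,an+90
        print(nm,a,b,w,h,an%180,len(t),np.median(t[:,2]))
E
python3 look.py
```

```text
[ 0.4923308  -0.34650191  0.16626269] 2.6 -24.486623907899705
block 516.5902099609375 -359.99462890625 35.34151840209961 30.142955780029297 157.84993743896484 932 0.03843272825310223
tabtop 516.700439453125 -360.12457275390625 25.667673110961914 11.711013793945312 67.21198272705078 634 0.08695867936659896
```

```bash
python3 -c "
from h import *
plan([((.5165,-.360,.11),-22.5,3),((.5165,-.360,.05),-22.5,4)])"
```

```text
[-1.3, 9.8, 18.7, -0.3, 0.1, -0.6]
[-1.5, 9.7, 18.7, -0.3, 0.1, -0.6]
[-1.6, 9.6, 18.7, -0.3, 0.1, -0.6]
[0.0, -0.0, 15.0, 0.0, -0.0, 0.0]
[0.0, -0.0, 15.0, 0.0, -0.0, 0.0]
[0.0, -0.0, 15.0, 0.0, -0.0, 0.0]
[0.0, -0.0, 15.0, 0.0, -0.0, -0.0]
```

>>> carry_out:
  plan:
    - [-1,10,15,-0.3,0.1,-1]
    - [-1,10,15,-0.3,0.1,-1]
    - [-2,9,15,-0.3,0.1,0]
    - [0,0,0,0,0,0,1]
    - [0,0,0,0,0,0,1]

```text
invalid input
```

```bash
python3 -c "
from h import *
s=get_state();print(s['time'],s['tool_pos'],s['gripper_width'],yaw(R.from_quat(s['orientation']).as_matrix()))
plan([((.5165,-.360,.05),-22.5,4)])"
```

```text
2.65 [ 0.49212247 -0.34421079  0.16635149] 0.08505931940851112 -24.35639529022447
[-0.9, 7.6, 29.0, -0.2, 0.1, -0.5]
[-1.0, 7.5, 29.0, -0.2, 0.1, -0.5]
[-1.1, 7.4, 29.0, -0.2, 0.1, -0.5]
[-1.2, 7.3, 29.1, -0.2, 0.1, -0.5]
```

I left out the claw value in three rows, so the call was refused whole. Resending.

>>> carry_out:
  plan:
    - [-1,10,15,-0.3,0.1,-1,1]
    - [-1,10,15,-0.3,0.1,-1,1]
    - [-2,10,15,-0.3,0.1,0,1]
    - [0,0,0,0,0,0,1]
    - [0,0,0,0,0,0,1]

```text
time: 3.15
tool_pos: [0.5183, -0.3556, 0.1178]
orientation: [0.829, 0.559, 0.001, -0.002]
wrist_force: [0.1, -0.3, 0.4]
gripper_width: 0.0856
```

```bash
python3 -c "
from h import *
s=get_state();print(s['time'],s['tool_pos'],s['gripper_width'],yaw(R.from_quat(s['orientation']).as_matrix()))
plan([((.5165,-.360,.05),-22.5,4)])"
```

```text
3.15 [ 0.51828067 -0.35560059  0.11776899] 0.08558281860939419 -22.00018871172642
[-1.2, 0.0, 16.9, -0.0, -0.1, 0.1]
[-1.2, 0.0, 16.9, -0.0, -0.1, 0.1]
[-1.2, 0.0, 16.9, -0.0, -0.1, 0.1]
[-1.2, 0.0, 16.9, -0.0, -0.1, 0.1]
```

>>> carry_out:
  plan:
    - [-2,0,17,0,-0.1,0,1]
    - [-2,0,17,0,-0.1,0,1]
    - [-1,0,17,0,-0.1,0,1]
    - [0,0,16,0,0,0,1]
    - [0,0,0,0,0,0,1]

```text
time: 3.65
tool_pos: [0.5177, -0.3588, 0.0526]
orientation: [0.828, 0.56, -0.001, 0.001]
wrist_force: [0.4, 0.8, -0.2]
gripper_width: 0.0855
```

```bash
python3 -c "
from h import *
s=get_state();print(s['time'],s['tool_pos'],s['wrist_force'],yaw(R.from_quat(s['orientation']).as_matrix()))
plan([((.5165,-.360,.05),-22.5,1)])"
```

```text
3.65 [ 0.51769864 -0.35884673  0.05255187] [ 0.43285392  0.79119569 -0.204925  ] -21.842086946810017
[-1.5, -0.7, 2.6, 0.1, 0.2, 0.7]
```

>>> carry_out:
  plan:
    - [-1.5,-0.5,2.5,0,0,0.5,1]
    - [0,0,0,0,0,0,0]
    - [0,0,0,0,0,0,0]
    - [0,0,0,0,0,0,0]
    - [0,0,0,0,0,0,0]
  force: 70

```text
time: 4.15
tool_pos: [0.5185, -0.3612, 0.0544]
orientation: [0.831, 0.557, -0.0, 0.004]
wrist_force: [0.1, 0.6, 0.3]
gripper_width: 0.0284
```

>>> carry_out:
  plan:
    - [0,0,0,0,0,0,0]
    - [0,0,0,0,0,0,0]
    - [0,0,-5,0,0,0,0]
    - [0,0,-10,0,0,0,0]
    - [0,0,-15,0,0,0,0]

```text
time: 4.65
tool_pos: [0.5167, -0.3596, 0.0839]
orientation: [0.831, 0.557, -0.001, 0.002]
wrist_force: [0.6, 0.0, -0.7]
gripper_width: 0.0112
```

```bash
python3 -c "
from h import *
s=get_state();print(s['time'],s['tool_pos'],s['gripper_width'],s['wrist_force'],yaw(R.from_quat(s['orientation']).as_matrix()))"
```

```text
4.65 [ 0.51669445 -0.35962401  0.08390414] 0.011151452549477546 [ 0.60213649  0.02192072 -0.68408284] -22.35339461305358
```

```bash
python3 -c "
from h import *
plan([((.517,-.345,.17),-22.5,2),((.583,.0963,.20),5.4,12)])"
```

```text
[6.7, -2.6, -43.1, 0.0, 0.1, 0.1]
[6.8, -2.6, -43.1, 0.0, 0.1, 0.1]
[36.1, -9.0, -2.5, -0.0, -0.0, -2.3]
[36.4, -7.5, -2.5, -0.0, -0.0, -2.3]
[36.7, -6.0, -2.5, -0.0, -0.0, -2.3]
[36.9, -4.5, -2.5, -0.0, -0.0, -2.3]
[37.1, -3.0, -2.5, -0.0, -0.0, -2.3]
[37.2, -1.5, -2.5, -0.0, -0.0, -2.3]
[37.2, -0.0, -2.5, -0.0, -0.0, -2.3]
[37.2, 1.5, -2.5, -0.0, -0.0, -2.3]
[37.1, 3.0, -2.5, -0.0, -0.0, -2.3]
[36.9, 4.5, -2.5, -0.0, -0.0, -2.3]
[36.7, 6.0, -2.5, -0.0, -0.0, -2.3]
[36.4, 7.5, -2.5, -0.0, -0.0, -2.3]
```

>>> carry_out:
  plan:
    - [7,-3,-38,0,0,0,0]
    - [7,-3,-38,0,0,0,0]
    - [25,-6,-15,0,0,-2.3,0]
    - [36,-8,-8,0,0,-2.3,0]
    - [37,-6,-3,0,0,-2.3,0]

```text
time: 5.15
tool_pos: [0.5318, -0.2475, 0.195]
orientation: [0.797, 0.604, -0.0, 0.005]
wrist_force: [0.5, 0.8, -0.3]
gripper_width: 0.0113
```

>>> carry_out:
  plan:
    - [37,-5,-1,0,0,-2.3,0]
    - [37,-3,-1,0,0,-2.3,0]
    - [37,-2,-1,0,0,-2.3,0]
    - [37,0,-1,0,0,-2.3,0]
    - [37,1,-1,0,0,-2.3,0]

```text
time: 5.65
tool_pos: [0.5598, -0.0575, 0.2054]
orientation: [0.73, 0.683, 0.001, 0.009]
wrist_force: [0.9, 0.9, -0.9]
gripper_width: 0.0106
```

```bash
python3 -c "
from h import *
s=get_state();print(s['time'],s['tool_pos'],s['gripper_width'],s['wrist_force'],yaw(R.from_quat(s['orientation']).as_matrix()))
plan([((.583,.0963,.20),5.4,4)])"
```

```text
5.65 [ 0.55975611 -0.05748987  0.20535768] 0.010647831461888314 [ 0.89327767  0.92486284 -0.93360991] -3.797150083112968
[38.8, 3.2, 1.0, 0.2, 0.2, -2.3]
[38.6, 4.8, 1.1, 0.2, 0.2, -2.3]
[38.4, 6.3, 1.2, 0.2, 0.2, -2.3]
[38.1, 7.9, 1.3, 0.2, 0.2, -2.3]
```

>>> carry_out:
  plan:
    - [36,3,1,0.2,0.2,-2.3,0]
    - [36,5,1,0.2,0.2,-2.3,0]
    - [36,6,1,0.2,0.2,-2.3,0]
    - [30,6,1,0.2,0.2,-2.3,0]
    - [6,1,1,0,0,0,0]

```text
time: 6.15
tool_pos: [0.5817, 0.0966, 0.205]
orientation: [0.668, 0.744, 0.003, 0.001]
wrist_force: [0.3, -0.4, -0.3]
gripper_width: 0.0111
```

```bash
cat > look2.py <<'E'
from h import *
s=get_state();T=c2w("wrist",s);im,d=get_image("wrist")
print(s['tool_pos'],s['time'],yaw(R.from_quat(s['orientation']).as_matrix()),R.from_quat(s['orientation']).as_matrix()[:,2])
save("w",cv2.resize(im,(768,576)))
np.savez("pics/w",im=im,d=d,T=T)
P=cloud("wrist",d,T);hsv=cv2.cvtColor(im,cv2.COLOR_RGB2HSV);ok=d>0
def rect(t):
    (a,b),(w,h),an=cv2.minAreaRect((t[:,:2]*1000).astype(np.float32))
    if h>w: w,h,an=h,w,an+90
    return f"c {a:.1f} {b:.1f} size {w:.1f} {h:.1f} longdir {an%180:.1f} n{len(t)} zmed {np.median(t[:,2]):.4f}"
w=ok&(P[...,2]>.077)&(P[...,2]<.088)&(hsv[...,2]>130)&(hsv[...,1]<60);k,l,st,c=cv2.connectedComponentsWithStats(w.astype(np.uint8));i=1+st[1:,4].argmax();print("car",rect(P[l==i]),st[i])
o=(hsv[...,0]<22)&(hsv[...,1]>170)&ok&(P[...,2]>.1)
print("orange",rect(P[o]),np.percentile(P[o][:,2],[1,50,99]))
for y in np.arange(.0,.15,.01):
    t=P[ok&(abs(P[...,1]-y)<.005)&(P[...,2]>.055)&(P[...,2]<.095)&(abs(P[...,0]-.58)<.025)&~o]
    if len(t)>30: print("y",round(y,3),"x",np.percentile(t[:,0],[1,99]).round(4),"ztop",np.percentile(t[:,2],97).round(4),len(t))
E
python3 look2.py
```

```text
[0.58174275 0.0965794  0.20498541] 6.15 6.104161264071229 [ 0.00547498  0.00405068 -0.99997681]
car c 573.5 201.1 size 86.1 14.9 longdir 5.5 n2047 zmed 0.0820 [ 196   34  120   23 2047]
orange c 582.0 99.2 size 113.7 33.1 longdir 6.1 n6168 zmed 0.2367 [0.1836592  0.23667324 0.29306595]
y 0.08 x [0.5743 0.5958] ztop 0.0778 222
y 0.09 x [0.5734 0.595 ] ztop 0.0782 300
y 0.1 x [0.5725 0.5938] ztop 0.0781 309
y 0.11 x [0.5715 0.5927] ztop 0.0779 317
y 0.12 x [0.5705 0.592 ] ztop 0.0779 327
y 0.13 x [0.5695 0.5912] ztop 0.0782 345
y 0.14 x [0.5686 0.5899] ztop 0.0781 346
```

View pics/w.png

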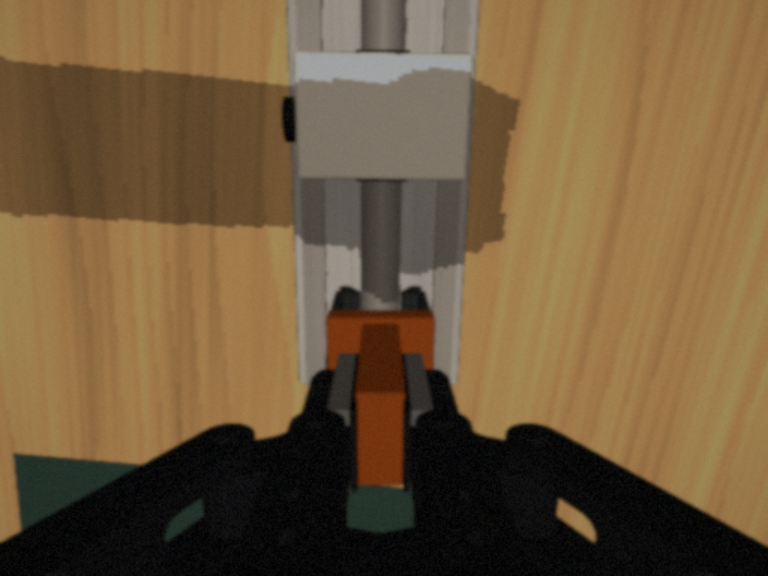

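The picture shows the clip held upright in the fingers, its block at about (380,335), roughly over the bar at column 380. The carriage is ahead, with its near edge at row 180. Next I compare the clip block with the bar line within this same image, which cancels the calibration error.

```bash
python3 - <<'E'
from h import *
z=np.load("pics/w.npz");im,d,T=z["im"],z["d"],z["T"];P=cloud("wrist",d,T);hsv=cv2.cvtColor(im,cv2.COLOR_RGB2HSV);ok=d>0
o=(hsv[...,0]<22)&(hsv[...,1]>170)&ok&(P[...,2]>.1)&(np.hypot(P[...,0]-.582,P[...,1]-.0966)<.06)
q=P[o]; a=np.radians(6.1); ux=np.array([np.cos(a),np.sin(a)]); uy=np.array([-np.sin(a),np.cos(a)])
p0=np.array([.58174,.09658]); X=(q[:,:2]-p0)@ux*1000; Y=(q[:,:2]-p0)@uy*1000
print(np.histogram(q[:,2],bins=np.arange(.13,.26,.005)))
for lo,hi in((.17,.192),(.192,.205),(.225,.25)):
    m=(q[:,2]>lo)&(q[:,2]<hi)
    if m.sum()>10: print(lo,hi,m.sum(),"X",np.percentile(X[m],[1,50,99]).round(1),"Y",np.percentile(Y[m],[1,50,99]).round(1), "z",np.percentile(q[m,2],[1,99]).round(4))
# carriage front edge: top-face points any brightness
w=ok&(P[...,2]>.079)&(P[...,2]<.085)&(abs(P[...,0]-.575)<.05)&(P[...,1]>.12)&(P[...,1]<.24)
t=P[w];(c),(sz),an=cv2.minAreaRect((t[:,:2]*1000).astype(np.float32));print("car",c,sz,an,len(t))
b=P[ok&(P[...,2]>.07)&(P[...,2]<.0785)&(P[...,1]<.14)&(P[...,1]>.08)&(abs(P[...,0]-.58)<.02)]
f=np.polyfit(b[:,1],b[:,0],1);print("bar x at .0966",np.polyval(f,.0966),np.degrees(np.arctan(f[0])))
E
```

```text
(array([   0,    0,    0,    0,    0,    0,    1,    1,    1,    2,  112,
       1378,  155,   91,  107,  135,  155,  145,  165,  187,  212, 2016,
        108,   25,   65]), array([0.13 , 0.135, 0.14 , 0.145, 0.15 , 0.155, 0.16 , 0.165, 0.17 ,
       0.175, 0.18 , 0.185, 0.19 , 0.195, 0.2  , 0.205, 0.21 , 0.215,
       0.22 , 0.225, 0.23 , 0.235, 0.24 , 0.245, 0.25 , 0.255]))
0.17 0.192 1587 X [-16.5   0.1  17.7] Y [-2.5 10.8 15.2] z [0.182  0.1909]
0.192 0.205 259 X [-5.   0.9  6.6] Y [11.9 12.7 13.2] z [0.1921 0.2049]
0.225 0.25 2548 X [-5.9  0.3  6.7] Y [-12.7   3.9  12.9] z [0.2256 0.2438]
car (574.9183349609375, 186.28680419921875) (86.07697296142578, 76.41741943359375) 5.4961371421813965 9943
bar x at .0966 0.5833395751912038 -5.176429085005678
```

```bash
python3 -c "
from h import *
s=get_state();print(s['time'],s['tool_pos'],s['wrist_force'],yaw(R.from_quat(s['orientation']).as_matrix()))
plan([((.5828,.0966,.132),5.4,4)])"
```

```text
6.2 [0.58157807 0.09617797 0.20486437] [ 0.56774743  0.84275907 -0.91768633] 6.054903147762924
[0.0, 0.2, 18.2, 0.1, -0.0, 0.2]
[0.0, 0.2, 18.2, 0.1, -0.0, 0.2]
[0.0, 0.3, 18.2, 0.1, -0.0, 0.2]
[0.1, 0.3, 18.2, 0.1, -0.0, 0.2]
```

>>> carry_out:
  plan:
    - [0,0.3,18,0.1,0,0.2,0]
    - [0,0.3,18,0.1,0,0.2,0]
    - [0,0.3,18,0.1,0,0.2,0]
    - [0,0.3,15,0,0,0,0]
    - [0,0,0,0,0,0,0]

```text
time: 6.7
tool_pos: [0.5839, 0.0916, 0.1373]
orientation: [0.675, 0.738, 0.001, 0.002]
wrist_force: [-0.5, 0.0, -2.1]
gripper_width: 0.0109
```

```bash
cat > st.py <<'E'
from h import *
s=get_state();M=R.from_quat(s['orientation']).as_matrix();f=s['wrist_force']
x=s['tool_pos'];print(round(s['time'],2),x.round(5),"F",f.round(2),"M",s['moment'].round(2),"yaw",yaw(M).round(2),"tilt",M[:2,2].round(4),"barX err mm",round((x[0]+.0005-(.58334-.0948*(x[1]-.0966)))*1000,2),"w",round(s['gripper_width'],4))
E
python3 st.py; python3 -c "
from h import *
s=get_state();y=s['tool_pos'][1]
plan([((.5828-.0948*(y-.0966),y,s['tool_pos'][2]),5.4,1)])"
```

```text
6.7 [0.58394 0.09158 0.1373 ] F [-0.47  0.02 -2.06] M [-0.01 -0.    0.  ] yaw 5.1 tilt [ 0.0044 -0.0004] barX err mm 0.63 w 0.0109
[0.1, -0.7, -0.0, 0.2, 0.0, -0.3]
```

>>> carry_out:
  plan:
    - [0,-0.6,2,0.2,0,-0.3,0]
    - [0,0,2,0,0,0,0]
    - [0,0,2,0,0,0,0]
    - [0,0,2,0,0,0,0]
    - [0,0,2,0,0,0,0]

```text
time: 7.2
tool_pos: [0.5853, 0.0892, 0.1307]
orientation: [0.674, 0.739, 0.001, 0.003]
wrist_force: [-0.8, -0.6, -0.3]
gripper_width: 0.0108
```

```bash
python3 st.py
```

```text
7.2 [0.5853  0.08921 0.1307 ] F [-0.82 -0.59 -0.26] M [0.05 0.03 0.01] yaw 5.23 tilt [ 0.0058 -0.0015] barX err mm 1.76 w 0.0108
```

>>> carry_out:
  plan:
    - [0.5,-0.7,1.5,0.1,0.1,0,0]
    - [0.5,-0.7,1.5,0.1,0.1,0,0]
    - [0.5,-0.7,1.5,0,0,0,0]
    - [0.5,-0.7,1.5,0,0,0,0]
    - [0.5,-0.4,1.5,0,0,0,0]

```text
time: 7.7
tool_pos: [0.5819, 0.0919, 0.1229]
orientation: [0.674, 0.739, 0.002, 0.0]
wrist_force: [0.2, -0.6, -0.6]
gripper_width: 0.0108
```

```bash
python3 st.py
```

```text
7.7 [0.58186 0.09188 0.12287] F [ 0.23 -0.61 -0.64] M [-0.04 -0.02 -0.  ] yaw 5.26 tilt [0.0023 0.0021] barX err mm -1.42 w 0.0108
```

```bash
cat > avg.py <<'E'
from h import *
import sys
A=[]
for i in range(int(sys.argv[1]) if len(sys.argv)>1 else 4):
    s=get_state();M=R.from_quat(s['orientation']).as_matrix();A.append(np.r_[s['tool_pos']*1000,s['wrist_force'],yaw(M),np.degrees(M[:2,2])]);get_image("wrist")
A=np.array(A);print(s['time']);print(A.round(2));m=A.mean(0);print("mean",m.round(2),"barXerr",(m[0]+.5-(583.34-.0948*(m[1]-96.6))).round(2))
E
python3 avg.py 5
```

```text
7.9
[[ 5.8186e+02  9.1880e+01  1.2287e+02  2.3000e-01 -6.1000e-01 -6.4000e-01
   5.2600e+00  1.3000e-01  1.2000e-01]
 [ 5.8176e+02  9.1950e+01  1.2263e+02 -4.4000e-01 -8.0000e-01 -1.7800e+00
   5.2600e+00  1.2000e-01  1.2000e-01]
 [ 5.8185e+02  9.1880e+01  1.2279e+02 -0.0000e+00  7.0000e-01 -1.1800e+00
   5.2600e+00  1.3000e-01  1.2000e-01]
 [ 5.8194e+02  9.1860e+01  1.2295e+02  3.2000e-01  3.4000e-01 -7.8000e-01
   5.2600e+00  1.4000e-01  1.2000e-01]
 [ 5.8194e+02  9.1820e+01  1.2300e+02 -1.1200e+00  5.0000e-02 -1.1200e+00
   5.2600e+00  1.3000e-01  1.2000e-01]]
mean [ 5.8187e+02  9.1880e+01  1.2285e+02 -2.0000e-01 -6.0000e-02 -1.1000e+00
  5.2600e+00  1.3000e-01  1.2000e-01] barXerr -1.42
```

>>> carry_out:
  plan:
    - [0.5,1,0.5,0,0,-0.1,0]
    - [0.5,0.4,0.5,0,0,0,0]
    - [0,0,0,0,0,0,0]
    - [0,0,0,0,0,0,0]
    - [0,0,0,0,0,0,0]

```text
time: 8.45
tool_pos: [0.5833, 0.0929, 0.1221]
orientation: [0.673, 0.739, 0.001, 0.0]
wrist_force: [-1.0, 0.1, -0.6]
gripper_width: 0.0108
```

```bash
python3 avg.py 2; cat > rel.py <<'E'
from h import *
s=get_state();T=c2w("wrist",s);im,d=get_image("wrist");P=cloud("wrist",d,T);hsv=cv2.cvtColor(im,cv2.COLOR_RGB2HSV);ok=d>0
np.savez("pics/w",im=im,d=d,T=T);save("rel%.0f"%(s['time']*100),cv2.resize(im,(768,576)))
p0=s['tool_pos'][:2];a=np.radians(yaw(R.from_quat(s['orientation']).as_matrix()));ux=np.array([np.cos(a),np.sin(a)]);uy=np.array([-ux[1],ux[0]])
X=(P[...,:2]-p0)@ux*1000;Y=(P[...,:2]-p0)@uy*1000;Z=P[...,2]-s['tool_pos'][2]
o=(hsv[...,0]<22)&(hsv[...,1]>170)&ok&(np.hypot(X,Y)<60)
for nm,lo,hi in(("block",-.035,-.016),("tab",.02,.045)):
    m=o&(Z>lo)&(Z<hi); print(nm,m.sum(),"X",np.percentile(X[m],[1,99]).round(2),X[m].mean().round(2),"Y99",np.percentile(Y[m],99).round(1),"ztop",np.percentile(P[m][:,2],90).round(4))
b=ok&(P[...,2]>.069)&(P[...,2]<.0795)&(Y>20)&(Y<48)&(abs(X)<25)
f=np.polyfit(Y[b],X[b],1);print("bar X at Y=0",np.polyval(f,0).round(2),"rel yaw",np.degrees(f[0]).round(2),"top",np.percentile(P[b][:,2],95).round(4),b.sum())
c=ok&(P[...,2]>.0795)&(P[...,2]<.0845)&(abs(X)<40)&(Y>20)&(Y<90);print("carriage front Y",np.percentile(Y[c],[.5,2,5]).round(1))
E
python3 rel.py
```

```text
8.5
[[ 5.8330e+02  9.2890e+01  1.2212e+02 -9.8000e-01  6.0000e-02 -6.2000e-01
   5.3500e+00  1.2000e-01  1.0000e-01]
 [ 5.8333e+02  9.2890e+01  1.2214e+02  8.6000e-01 -7.8000e-01 -2.8000e-01
   5.3500e+00  1.3000e-01  1.0000e-01]]
mean [ 5.8331e+02  9.2890e+01  1.2213e+02 -6.0000e-02 -3.6000e-01 -4.5000e-01
  5.3500e+00  1.3000e-01  1.0000e-01] barXerr 0.12
block 895 X [-16.44  17.64] -0.08 Y99 15.2 ztop 0.1061
tab 2517 X [-5.5   6.45] 0.45 Y99 12.9 ztop 0.1555
bar X at Y=0 0.36 rel yaw -0.12 top 0.0778 1805
carriage front Y [55.9 56.4 57.6]
```

>>> carry_out:
  plan:
    - [0,0,1.5,0,0,0,0]
    - [0,0,1.5,0,0,0,0]
    - [0,0,1.5,0,0,0,0]
    - [0,0,1.5,0,0,0,0]
    - [0,0,1.5,0,0,0,0]
  force: 90

```text
time: 9.1
tool_pos: [0.5837, 0.093, 0.1181]
orientation: [0.673, 0.739, 0.002, 0.001]
wrist_force: [-3.1, -0.4, 8.1]
gripper_width: 0.0106
```

```bash
python3 st.py
```

```text
9.1 [0.5837  0.09298 0.11806] F [-3.06 -0.38  8.11] M [-0.07  0.89 -0.01] yaw 5.36 tilt [0.0051 0.0019] barX err mm 0.52 w 0.0106
```

>>> carry_out:
  plan:
    - [0,-0.4,1.8,0,0.1,0,0]
    - [0,-0.3,1.8,0,0.1,0,0]
    - [0,-0.2,1.8,0,0,0,0]
    - [0,0,1.8,0,0,0,0]
    - [0,0,1.8,0,0,0,0]

```text
time: 9.6
tool_pos: [0.5835, 0.0929, 0.1143]
orientation: [0.673, 0.739, 0.005, 0.002]
wrist_force: [-3.2, 0.2, 5.0]
gripper_width: 0.011
```

```bash
python3 st.py
```

```text
9.6 [0.58352 0.09293 0.1143 ] F [-3.19  0.23  5.  ] M [-0.12  0.72  0.01] yaw 5.38 tilt [0.0098 0.0052] barX err mm 0.34 w 0.011
```

>>> carry_out:
  plan:
    - [0,-0.5,1.8,0.2,-0.1,0,0]
    - [0,-0.3,1.8,0.2,-0.1,0,0]
    - [0,-0.3,1.8,0.2,-0.1,0,0]
    - [0,-0.2,1.8,0,0,0,0]
    - [0,0,1.8,0,0,0,0]

```text
time: 10.1
tool_pos: [0.5829, 0.0929, 0.1049]
orientation: [0.673, 0.74, -0.0, 0.001]
wrist_force: [0.2, 0.0, -0.7]
gripper_width: 0.0109
```

```bash
python3 st.py
```

```text
10.1 [0.58287 0.09291 0.10489] F [ 0.2   0.03 -0.66] M [-0.02  0.01  0.07] yaw 5.38 tilt [ 0.0006 -0.0013] barX err mm -0.32 w 0.0109
```

>>> carry_out:
  plan:
    - [0,0,1,0,0,0,0]
    - [0,0,1,0,0,0,0]
    - [0,0,1,0,0,0,0]
    - [0,0,1,0,0,0,0]
    - [0,0,1,0,0,0,0]

```text
time: 10.6
tool_pos: [0.583, 0.0929, 0.1033]
orientation: [0.673, 0.74, 0.0, 0.001]
wrist_force: [-3.3, 0.4, 7.3]
gripper_width: 0.0111
```

```bash
python3 st.py
```

```text
10.6 [0.58304 0.09292 0.10329] F [-3.34  0.42  7.29] M [-0.08  0.75  0.  ] yaw 5.39 tilt [ 0.0025 -0.0013] barX err mm -0.15 w 0.0111
```

>>> carry_out:
  plan:
    - [0,-0.2,1.3,0,0,0,0]
    - [0,-0.2,1.5,0,0,0,0]
    - [0,-0.2,1.6,0,0,0,0]
    - [0,-0.2,1.7,0,0,0,0]
    - [0,-0.2,1.7,0,0,0,0]

```text
time: 11.1
tool_pos: [0.5829, 0.0929, 0.1032]
orientation: [0.673, 0.74, 0.002, 0.004]
wrist_force: [-5.3, -0.4, 11.7]
gripper_width: 0.0109
```

```bash
python3 avg.py 3
```

```text
11.2
[[ 5.8293e+02  9.2930e+01  1.0318e+02 -5.3300e+00 -3.6000e-01  1.1670e+01
   5.4000e+00  4.9000e-01 -7.0000e-02]
 [ 5.8292e+02  9.2940e+01  1.0321e+02 -4.2100e+00 -5.4000e-01  1.0730e+01
   5.4000e+00  4.9000e-01 -7.0000e-02]
 [ 5.8292e+02  9.2910e+01  1.0319e+02 -4.5700e+00 -3.7000e-01  1.0650e+01
   5.4000e+00  4.9000e-01 -7.0000e-02]]
mean [ 5.8292e+02  9.2920e+01  1.0319e+02 -4.7000e+00 -4.2000e-01  1.1010e+01
  5.4000e+00  4.9000e-01 -7.0000e-02] barXerr -0.27
```

>>> carry_out:
  plan:
    - [0,-0.2,1.9,0.2,0,0,0]
    - [0,-0.2,2.1,0.1,0,0,0]
    - [0,-0.2,2.2,0.1,0,0,0]
    - [0,-0.2,2.2,0.1,0,0,0]
    - [0,-0.2,2.2,0.1,0,0,0]

```text
time: 11.75
tool_pos: [0.5831, 0.0929, 0.1031]
orientation: [0.673, 0.74, 0.001, 0.003]
wrist_force: [-4.2, -0.1, 14.1]
gripper_width: 0.0108
```

```bash
python3 avg.py 3
```

```text
11.85
[[ 5.8306e+02  9.2940e+01  1.0313e+02 -4.1700e+00 -8.0000e-02  1.4110e+01
   5.4100e+00  3.3000e-01 -1.3000e-01]
 [ 5.8304e+02  9.2980e+01  1.0314e+02 -4.8700e+00 -8.4000e-01  1.4890e+01
   5.4200e+00  3.3000e-01 -1.3000e-01]
 [ 5.8305e+02  9.2960e+01  1.0312e+02 -5.5600e+00 -6.2000e-01  1.4060e+01
   5.4100e+00  3.3000e-01 -1.3000e-01]]
mean [ 5.8305e+02  9.2960e+01  1.0313e+02 -4.8700e+00 -5.1000e-01  1.4360e+01
  5.4100e+00  3.3000e-01 -1.3000e-01] barXerr -0.14
```

>>> carry_out:
  plan:
    - [0,0,0.8,0,0,0,0]
    - [0,0,0,0,0,0,0]
    - [2,0,0,0,0,0,0]
    - [4,0,0,0,0,0,0]
    - [5,0,0,0,0,0,0]

```text
time: 12.4
tool_pos: [0.582, 0.1015, 0.1034]
orientation: [0.674, 0.739, -0.001, 0.005]
wrist_force: [-1.6, -4.6, 3.5]
gripper_width: 0.0107
```

```bash
python3 avg.py 2; python3 rel.py
```

```text
12.45
[[ 5.8200e+02  1.0150e+02  1.0345e+02 -1.6100e+00 -4.6100e+00  3.5000e+00
   5.2900e+00  3.8000e-01 -4.6000e-01]
 [ 5.8185e+02  1.0287e+02  1.0345e+02 -1.5700e+00 -3.1000e-01  3.0200e+00
   5.3400e+00  3.7000e-01 -3.5000e-01]]
mean [ 5.8193e+02  1.0218e+02  1.0345e+02 -1.5900e+00 -2.4600e+00  3.2600e+00
  5.3100e+00  3.7000e-01 -4.1000e-01] barXerr -0.39
block 970 X [-16.36  17.7 ] -0.14 Y99 15.1 ztop 0.0873
tab 2488 X [-5.83  6.4 ] 0.3 Y99 13.2 ztop 0.1367
bar X at Y=0 0.99 rel yaw -0.36 top 0.0778 1857
carriage front Y [45.9 46.7 48.2]
```

>>> carry_out:
  plan:
    - [5,0,-0.3,0.1,0.1,0,0]
    - [5,0.1,0,0.1,0.1,0,0]
    - [5,0.1,0,0,0.1,0,0]
    - [5,0.1,0,0,0,0,0]
    - [3,0,0,0,0,0,0]

```text
time: 13.05
tool_pos: [0.5798, 0.1264, 0.1035]
orientation: [0.673, 0.739, -0.001, 0.002]
wrist_force: [-1.6, -3.2, 3.4]
gripper_width: 0.0107
```

```bash
python3 avg.py 2; python3 rel.py
```

```text
13.1
[[ 5.7979e+02  1.2641e+02  1.0346e+02 -1.6500e+00 -3.2200e+00  3.3700e+00
   5.3300e+00  1.0000e-01 -1.7000e-01]
 [ 5.7971e+02  1.2719e+02  1.0343e+02 -1.2900e+00  1.5000e-01  4.0300e+00
   5.3600e+00  9.0000e-02 -9.0000e-02]]
mean [ 5.7975e+02  1.2680e+02  1.0345e+02 -1.4700e+00 -1.5400e+00  3.7000e+00
  5.3500e+00  1.0000e-01 -1.3000e-01] barXerr -0.23
block 904 X [-16.42  17.58] 0.33 Y99 15.1 ztop 0.0874
tab 2480 X [-5.64  6.62] 0.5 Y99 13.0 ztop 0.1368
bar X at Y=0 -2312.58 rel yaw 6227.38 top 0.0795 2
carriage front Y [21.5 23.  25.1]
```

>>> carry_out:
  plan:
    - [2,0,0,0,0,0,0]
    - [1,0,0,0,0,0,0]
    - [1,0,0,0,0,0,0]
    - [0.8,0,0,0,0,0,0]
    - [0.8,0,0,0,0,0,0]

```text
time: 13.7
tool_pos: [0.5793, 0.1315, 0.1035]
orientation: [0.674, 0.739, -0.001, 0.002]
wrist_force: [-1.4, -4.6, 3.0]
gripper_width: 0.0106
```

```bash
python3 avg.py 2
```

```text
13.75
[[ 5.7931e+02  1.3154e+02  1.0345e+02 -1.3700e+00 -4.5700e+00  3.0200e+00
   5.3000e+00  1.1000e-01 -2.2000e-01]
 [ 5.7929e+02  1.3173e+02  1.0346e+02 -1.7800e+00 -2.5900e+00  2.5100e+00
   5.3100e+00  1.1000e-01 -2.0000e-01]]
mean [ 5.7930e+02  1.3164e+02  1.0345e+02 -1.5800e+00 -3.5800e+00  2.7600e+00
  5.3000e+00  1.1000e-01 -2.1000e-01] barXerr -0.22
```

>>> carry_out:
  plan:
    - [0.8,0,0,0,0,0,0]
    - [0.8,0,0,0,0,0,0]
    - [0.8,0,0,0,0,0,0]
    - [0.8,0,0,0,0,0,0]
    - [0.8,0,0,0,0,0,0]

```text
time: 14.3
tool_pos: [0.5791, 0.1343, 0.1035]
orientation: [0.674, 0.739, -0.002, 0.003]
wrist_force: [-0.6, -6.0, 3.1]
gripper_width: 0.0107
```

```bash
python3 avg.py 2; python3 rel.py
```

```text
14.35
[[ 5.7906e+02  1.3429e+02  1.0351e+02 -6.2000e-01 -5.9500e+00  3.1400e+00
   5.2600e+00  1.3000e-01 -4.1000e-01]
 [ 5.7902e+02  1.3430e+02  1.0349e+02 -1.1900e+00 -5.5200e+00  3.7800e+00
   5.2700e+00  1.2000e-01 -4.2000e-01]]
mean [ 5.7904e+02  1.3429e+02  1.0350e+02 -9.0000e-01 -5.7400e+00  3.4600e+00
  5.2700e+00  1.2000e-01 -4.1000e-01] barXerr -0.23
block 912 X [-16.48  17.64] 0.11 Y99 14.8 ztop 0.0874
tab 2491 X [-5.69  6.76] 0.48 Y99 13.2 ztop 0.1368Traceback (most recent call last):
  File "rel.py", line 10, in <module>
    f=np.polyfit(Y[b],X[b],1);print("bar X at Y=0",np.polyval(f,0).round(2),"rel yaw",np.degrees(f[0]).round(2),"top",np.percentile(P[b][:,2],95).round(4),b.sum())
    raise TypeError("expected non-empty vector for x")
TypeError: expected non-empty vector for x
```

>>> carry_out:
  plan:
    - [0.9,0,0,0,0,0,0]
    - [1,0,0,0,0,0,0]
    - [1.1,0,0,0,0,0,0]
    - [1.1,0,0,0,0,0,0]
    - [1.1,0,0,0,0,0,0]

```text
time: 14.95
tool_pos: [0.579, 0.1345, 0.1036]
orientation: [0.675, 0.738, -0.006, 0.007]
wrist_force: [-1.0, -6.5, 3.1]
gripper_width: 0.0104
```

```bash
python3 avg.py 2; python3 - <<'E'
from h import *
im,d=get_image("wrist");save("c1",cv2.resize(im[100:292,128:384],(768,576)))
im,d=get_image("top");P=cloud("top",d,c2w("top"));hsv=cv2.cvtColor(im,cv2.COLOR_RGB2HSV)
w=(d>0)&(P[...,2]>.078)&(P[...,2]<.088)&(hsv[...,1]<70)&(abs(P[...,0]-.575)<.05)&(P[...,1]>.1)&(P[...,1]<.24)
t=P[w];print("car top-cam",cv2.minAreaRect((t[:,:2]*1000).astype(np.float32)),len(t))
E
```

```text
15.0
[[ 5.7901e+02  1.3452e+02  1.0362e+02 -1.0500e+00 -6.4600e+00  3.0900e+00
   5.1400e+00  1.7000e-01 -1.0500e+00]
 [ 5.7903e+02  1.3453e+02  1.0365e+02 -1.1400e+00 -5.9200e+00  3.0300e+00
   5.1400e+00  1.7000e-01 -1.0600e+00]]
mean [ 5.7902e+02  1.3453e+02  1.0363e+02 -1.0900e+00 -6.1900e+00  3.0600e+00
  5.1400e+00  1.7000e-01 -1.0600e+00] barXerr -0.22
car top-cam ((557.6364135742188, 165.999267578125), (55.0215950012207, 136.54962158203125), 13.918107032775879) 156
```

View pics/c1.png

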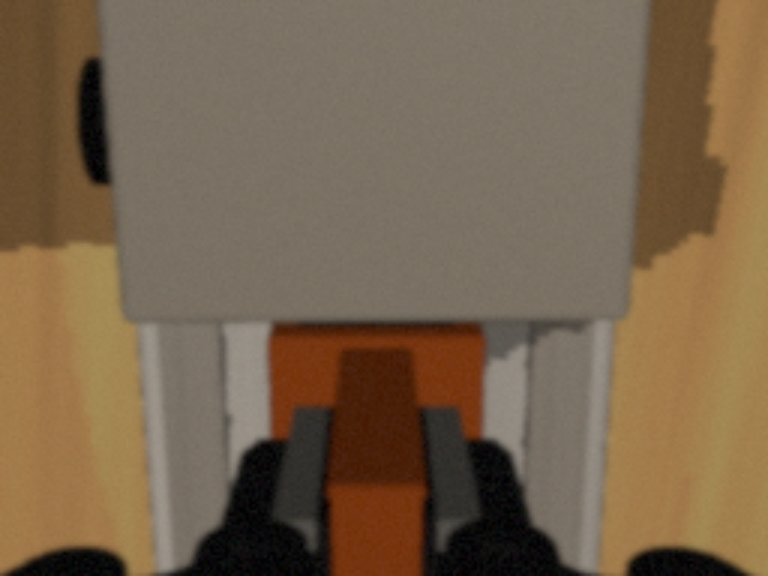

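The crop shows the clip's block (front edge at row 325) butted against the carriage's near face (row 320). Position has stopped at y≈0.1345 while force has risen to about 6 N, so it is in contact. Next I let go without shifting.

>>> carry_out:
  plan:
    - [0,0,0,0,0,0,0.3]
    - [0,0,0,0,0,0,0.6]
    - [0,0,0,0,0,0,1]
    - [0,0,0,0,0,0,1]
    - [0,0,0,0,0,0,1]

```text
time: 15.65
tool_pos: [0.5791, 0.1385, 0.1026]
orientation: [0.674, 0.739, -0.003, 0.004]
wrist_force: [0.1, -0.1, -0.1]
gripper_width: 0.0813
```

```bash
python3 avg.py 2
```

```text
15.7
[[ 5.7909e+02  1.3846e+02  1.0259e+02  1.4000e-01 -1.3000e-01 -8.0000e-02
   5.2500e+00  1.5000e-01 -5.8000e-01]
 [ 5.7909e+02  1.3846e+02  1.0260e+02  8.0000e-02 -5.7000e-01  2.4000e-01
   5.2600e+00  1.5000e-01 -5.8000e-01]]
mean [ 5.7909e+02  1.3846e+02  1.0260e+02  1.1000e-01 -3.5000e-01  8.0000e-02
  5.2600e+00  1.5000e-01 -5.8000e-01] barXerr 0.22
```

>>> carry_out:
  plan:
    - [0,0,-5,0,0.2,0,1]
    - [0,0,-12,0,0.2,0,1]
    - [0,0,-25,0,0.1,0,1]
    - [0,0,-35,0,0,0,1]
    - [0,0,-35,0,0,0,1]

```text
time: 16.25
tool_pos: [0.5749, 0.1381, 0.2152]
orientation: [0.674, 0.739, -0.004, -0.003]
wrist_force: [0.5, 0.2, -0.5]
gripper_width: 0.0855
```

>>> carry_out:
  plan:
    - [-10,0,-10,0,0,0,1]
    - [-20,0,0,0,0,0,1]
    - [-20,0,0,0,0,0,1]
    - [0,0,0,0,0,0,1]
    - [0,0,0,0,0,0,1]

```text
time: 16.75
tool_pos: [0.5839, 0.0861, 0.2352]
orientation: [0.674, 0.739, 0.002, 0.002]
wrist_force: [0.8, 0.3, -0.8]
gripper_width: 0.0851
```

```bash
cat > fin.py <<'E'
from h import *
s=get_state();T=c2w("wrist",s);im,d=get_image("wrist");P=cloud("wrist",d,T);hsv=cv2.cvtColor(im,cv2.COLOR_RGB2HSV);ok=d>0
print(s['time'],s['tool_pos'],s['wrist_force'],s['gripper_width']);save("f%.0f"%(s['time']*100),cv2.resize(im,(768,576)))
a=np.radians(5.3);ux=np.array([np.cos(a),np.sin(a)]);uy=np.array([-ux[1],ux[0]]);p0=np.array([.5775,.156])
X=(P[...,:2]-p0)@ux*1000;Y=(P[...,:2]-p0)@uy*1000;Z=P[...,2]*1000
o=(hsv[...,0]<22)&(hsv[...,1]>150)&ok&(abs(X)<30)&(Y>-90)&(Y<20)
for nm,lo,hi in(("block",79,90),("tabtop",132,142)):
    m=o&(Z>lo)&(Z<hi);print(nm,m.sum(),"X",np.percentile(X[m],[1,99]).round(1),"Y",np.percentile(Y[m],[1,99]).round(1),"z",np.median(Z[m]).round(1),cv2.minAreaRect(np.stack([X[m],Y[m]],1).astype(np.float32)))
c=ok&(Z>79.5)&(Z<85)&(abs(X)<45)&(Y>-30)&(Y<80)&(hsv[...,1]<70);r=np.stack([X[c],Y[c]],1);print("car",cv2.minAreaRect(r.astype(np.float32)),"Y",np.percentile(Y[c],[.5,99.5]).round(1))
b=ok&(Z>69)&(Z<79.5)&(Y>-110)&(Y<-45)&(abs(X)<20);print("bar X",X[b].mean().round(2),b.sum())
E
python3 fin.py
```

```text
16.75 [0.58393404 0.08612375 0.23523924] [ 0.7591885   0.25798504 -0.75231841] 0.08513742065602059
block 928 X [-17.   17.4] Y [-36.8  -8.2] z 87.6 ((0.14057350158691406, -22.18890380859375), (34.66169738769531, 29.404787063598633), 0.20861107110977173)
tabtop 637 X [-4.5  6.7] Y [-35.2  -9.7] z 136.0 ((0.8659639358520508, -22.523956298828125), (11.760083198547363, 25.73569679260254), 0.41668274998664856)
car ((0.3145751953125, 23.11224365234375), (59.71017837524414, 86.12271881103516), 89.9728012084961) Y [-6.7 52.3]
bar X 0.57 1584
```

```bash
python3 - <<'E'
from h import *
im,d=get_image("scene");a=cv2.resize(im[90:190,260:380],(480,400),interpolation=cv2.INTER_CUBIC)
w=cv2.cvtColor(cv2.imread(sorted(__import__("glob").glob("pics/f*.png"))[-1]),cv2.COLOR_BGR2RGB)
w=cv2.resize(w[100:500,240:560],(320,400));save("fin",np.hstack([a,w]))
for n in("scene","top"):
    im,d=get_image(n);P=cloud(n,d,c2w(n));l=(d>0)&(P[...,2]>.012)&(P[...,2]<.045)&(P[...,0]>.35)&(P[...,0]<.75)&(P[...,1]>-.45)&(P[...,1]<-.1);k,q,st,c=cv2.connectedComponentsWithStats(l.astype(np.uint8))
    for i in range(1,k):
        if st[i,4]>40: print(n,np.round(cv2.minAreaRect((P[q==i][:,:2]*1000).astype(np.float32))[0],1))
E
python3 st.py
```

```text
scene [ 441.1 -208.9]
scene [ 593.3 -216. ]
scene [ 705.5 -140.5]
scene [ 532.1 -443. ]
top [ 703.2 -141.3]
top [ 591.  -217.3]
top [ 519.3 -443.1]
top [ 438.9 -210.5]
16.95 [0.5837  0.08701 0.23483] F [ 0.31 -0.15 -0.15] M [-0.01  0.01  0.01] yaw 5.35 tilt [0.0055 0.0002] barX err mm -0.05 w 0.0853
```

View pics/fin.png

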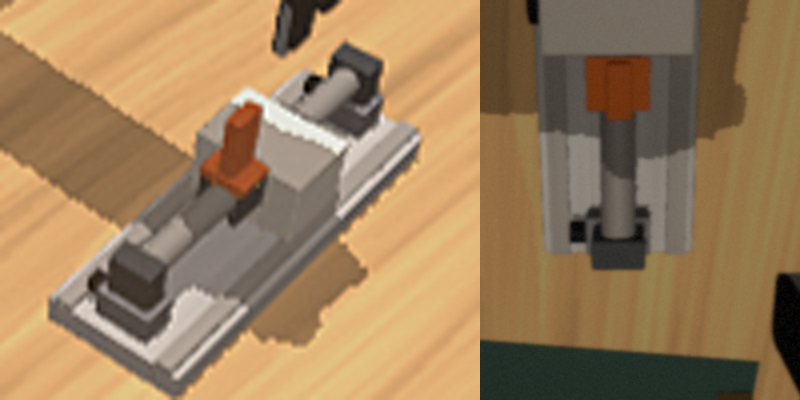

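The crops show the clip upright on the bar at about (235,165), flush against the carriage, with the gripper well clear. I'm handing the job in.

```bash
python3 -c "
from cell import sign_off
print(sign_off())"
```

```text
the job is handed in; nothing more can be done
None
```

The orange clip is home on the bar, resting against the white carriage and let go. I handed the job in at about 17 s of the 72 s allowed; no verdict is reported.

- **Pressing on:** Force rose to about 8 N at the readings, fell to about 0 at the snap, then the clip came up hard at a bore height of about 66 mm. The confirming push read 14.4 N vertical plus about 5 N sideways, roughly 16 N in all with the clip's weight. The highest reading was about 16 N, against the 25 N limit. Force was only read between moves, so short peaks in between were not seen.
- **Against the carriage:** I slid it until position stopped and the push rose to about 6 N. The gap measures about 0.5 mm. The bore is within 1 mm of the bar's line and in line within about 0.5°.
- **Carriage and bystanders:** The carriage measures within about 1 mm of where it started. The V-block, loupe and gauge block are within about 1 mm of their first positions.

**Checks that disagreed or were missing:**
- One move call was refused for missing gripper values and was resent.
- A top-camera check of the carriage was useless because the arm blocked the view, so I used the wrist camera.
- Two height readings of the clip differ by about 2.5 mm (bore at 66 and 68.6 mm), both within range.
- On letting go, the tool jumped about 4 mm toward the carriage, but afterwards the clip and carriage were still in place.
- The jaw angles can't be read directly; that they are closed is inferred from the force and the height.

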